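# Find the release notch of the carving jig and hold it down

## Robot

A 6-joint arm with a two-finger parallel gripper is mounted at the origin on the work surface. World frame = base frame: x ahead of the robot, y to its left, z up, the work surface at z = 0. Lengths are in m, angles in rad, forces in N, time in s.
With the tool pointing down it reaches from about 0.3 to 0.875 m from the base axis. Payload 6.4 kg.
Tool frame: the origin (TCP) lies midway between the tips of the shut fingers; the grasp point (between the pads) lies 19 mm behind it; x points along the fingers, y is the direction in which the jaws open and shut, and the axes are right-handed (so a half turn about x gives the same grasp; the last joint's range is limited). The gripper opens to 85 mm and grips with 20 to 120 N. Pads are 22 mm wide; open, the fingers measure 114 mm over their backs; the gripper's body (76 mm by 85 mm) begins 54 mm behind the grasp point. The pads swing forward as they close: fully open they stand 13 mm farther back than shut.
Start: joints at [1.118, 0.181, 1.607, -0, 1.354, -0.206], TCP at [0.14, 0.558, 0.231] pointing down, gripper open.
Joint ranges: [-2.99, 2.99], [-0.89, 2.07], [0.3, 2.58], [-1.14, 4.28], [0, 2.63], [-3.12, 3.12]. Speed limits (rad/s): [2.57, 2.57, 3.01, 3.14, 3.14, 3.14].

## Interface

Orientations are given as a unit quaternion [w, x, y, z].
In Python, from bench import ctrl gives the robot as it stands.
- The arm moves only by the tool step_arm, never from a script. Its argument "motion" is a list of rows, each a list of 7 numbers: the shift along the tool's x, y, z in mm, then the turn, a rotation vector about the tool's x, y, z in degrees, then the closure in counts, from 0 (fully open) to 255 (shut). In form: [[tx, ty, tz, rx, ry, rz, hand], ...]. A call has 1 to 10 rows; each row is the pose to reach, as a shift and turn from the pose commanded when the call began, along the tool's axes at that moment; what a row does not reach only later rows make up. A row lasts 1/8 s, in which the tool goes at most 62.5 mm and 10.7 degrees, less where a joint would pass 70% of its speed; a pose out of reach is approached as far as the arm can. A call with a gripper value outside its range is refused whole. The fingers move at their own pace and stop on an object; the grip force is fixed at half the most. Time passes only in rows, so rows that repeat a pose let the fingers close. It gives the time, the measured TCP pose, the force and the opening at its end, in the units of the state.
- ctrl.get_obs(): the state, without advancing time (a new reading comes with each control period).
- ctrl.camera(name): name is "side" or "top"; returns (picture, depth): 480x640x3 uint8, red, green, blue; 480x640 float32, m along the optical axis (not along the pixel's ray), 0 where there is no reading.
- ctrl.camera_info(name): a dict with "fx", "fy", "cx", "cy" (pixels), "T" (4x4, takes a point from camera to world coordinates). Camera axes: x right, y down, z forward; pixel columns grow to the right and rows downward; lengths in m; the calibration is good to about 2 mm. A picture is of the moment at which its call begins. camera_info takes no time and is no camera call.
- ctrl.hand_in(): hands the job in, once; it reports no verdict.
The state is a dict: "time_s": time; "q": joint angles; "dq": joint speeds; "joint_efforts": joint torques, N m; "eef_pos": TCP position; "eef_rot": TCP orientation; "wrist_force": force on the tool from outside, world axes, zero at the start; "torque": the same for the moment, N m; "opening": opening from 0.0 (shut) to 1.0 (fully open).
Only numpy, scipy, OpenCV 4.12 (cv2) and the standard library are available. Lean on these libraries where they do the work, as an engineer would, in place of code of your own. Each camera call takes 0.05 s, during which the arm holds its last target. There are 200 camera calls.

## Task

The half-carved model aeroplane is held in the carving jig by a hold-down bar, and the bar's release catch is sunk in a notch somewhere along the jig's front edge strip. Touch the top of the strip at its left end and run the closed fingertips along it to the right until they find the notch, then press the catch in it all the way down without forcing it, and finish while still holding it down so that the bar stays raised. Leave the bar, the aeroplane and everything else on the bench untouched and where they are.

Things in the scene. Friction and masses are not known exactly. Their poses are not given: they have to be found in the camera images.
- jig: Fixed plywood jig, base board 220 (x) by 310 (y) by 18 mm high, turned at most 0.25 rad. Origin: centre of its underside, on the bench; z up, +y along the jig to its left end as the robot sees it, -x its front, towards the robot. Behind the front edge strip, about 52 mm of open space down to the board separates it from the saddles that carry the aeroplane
- edge_mid (a point): point on the strip's top, midway between the guides, axes as the jig's. The pale wooden edge strip runs along y, centred at x = -88 mm of the jig, 34 mm wide, 14 mm thick, top 48 mm above the bench. It passes through two end guides, each 24 mm long, 56 mm wide, standing 8 mm above it, and sticks out up to 82 mm past one
- edge_left_end (a point): point on the centre line of the strip's top at the inner face of the left guide, 131 mm left of edge_mid: the left end of the edge to be felt
- edge_right_end (a point): the same at the inner face of the right guide, 131 mm right of edge_mid. The strip's only notch is 46 mm long (along y), cut right across its width, open to front, back and top; its middle lies anywhere from 30 mm left to 70 mm right of edge_mid
- release (a joint): travel of the catch, a plain aluminium bar 34 mm wide under the strip from guide to guide, bare only in the notch, where its top is 16 mm below the strip's top (32 mm above the bench): 0 at rest, 0.008 m fully down. Moves straight down on a spring (3 to 4 N to start, 6 to 8 N fully down) to a hard stop, springs back when let go. It raises the hold-down bar in proportion, 0.6 rad at full travel
- hold_bar: aluminium hold-down bar across the aeroplane, 100 by 18 by 9 mm; origin on its hinge at the jig's back, 84.5 mm above the bench; -x along the bar to its free end. Level when closed, tilted 0.6 rad (free end up) when fully released
- fuselage: loose half-carved airliner body of pale wood, 270 mm long along its y (nose at +y), 48 mm thick, with a T tail at -y reaching 76 mm above its underside. Origin: under its middle, at the underside, 26 mm above the bench, lying in two saddles 20 mm behind the jig's origin
- nose_cone: loose wooden nose cone, 30 mm across, 33 mm high, on the jig's back right corner; origin under its centre
- cup: white plastic cup, 72 mm across, 60 mm high, left of the jig; origin under its centre
- jar: closed jar with a yellow cap, 68 mm across, 85 mm high, right of the jig; origin under its centre
- glue: white glue bottle, 40 mm across, 120 mm high, right of the jig, farther back; origin under its centre
- sanding_block: cork sanding block, 50 by 90 by 30 mm, in front of the jig; origin under its centre
- brush: brush lying behind the jig, along its own x; origin under its middle
- lath: dark wooden lath 22 by 150 by 6 mm, lying in front of the jig on the left; origin under its centre

How it is judged:
By the outcome, as a careful person would: the job done as asked, in the order asked, and still so for the second after the job is handed in, while the arm keeps its last pose, push and grip.
It also fails if it takes over 54 s, if anything falls off the work surface, if the arm or the gripper's body presses on something with over 40 N, if the wrist force passes 120 N, or if a joint passes its speed limit or range.

## Working session

There is one attempt and no reset: what is moved stays moved. The work goes in short steps, Python scripts to look and compute and a tool call to move; the robot and the scene stay as the last step left them, time stands still between calls to the robot, and variables do not carry over. Pictures are saved under pics/ and viewed, about 8 in all and at most 12, crops included, and the job is handed in when it is done.

Besides the shell and the picture viewer there is one more tool, called after "Request:" as name(argument=value, ...), one argument or row to a line, values as JSON. step_arm: Moves the arm, as the interface text tells. Its arguments: {"type":"object","properties":{"motion":{"type":"array","items":{"type":"array","items":{"type":"number"}}}},"required":["motion"]}

```bash
mkdir -p pics; python3 - <<'E'
from bench import ctrl
import cv2,numpy as np
for n in("top","side"):
    p,d=ctrl.camera(n); cv2.imwrite(f"pics/{n}0.png",p[:,:,::-1]); np.save(f"{n}0.npy",d)
    i=ctrl.camera_info(n); print(n,i['fx'],i['cx'],i['cy'],np.round(i['T'],3).tolist())
o=ctrl.get_obs(); print(o)
E
```

```text
top 486.08140102328105 315.8803810883876 238.90490710974458 [[0.033, -0.975, 0.221, 0.375], [-0.999, -0.033, 0.004, 0.046], [0.004, -0.221, -0.975, 1.044], [0.0, 0.0, 0.0, 1.0]]
side 562.3919853362513 301.5369334359107 244.74245919900298 [[0.754, -0.382, 0.534, 0.044], [-0.656, -0.411, 0.633, -0.602], [-0.022, -0.828, -0.561, 0.638], [0.0, 0.0, 0.0, 1.0]]
{'time_s': 0.1, 'q': array([ 1.11772860e+00,  1.81465223e-01,  1.60788729e+00,  1.10785545e-05,
        1.35379968e+00, -2.06300119e-01]), 'dq': array([ 7.24057977e-04, -6.50574358e-04, -2.69759124e-03, -1.50286894e-03,
       -6.77366018e-05, -1.87890380e-03]), 'joint_efforts': array([-2.27391606e-04, -4.45879090e+01, -3.52238524e+01, -3.60817903e-04,
        4.15016009e-03,  2.30012898e-05]), 'eef_pos': array([0.14021851, 0.55714126, 0.23048511]), 'eef_rot': array([ 0.70154882,  0.08650469,  0.70191307, -0.08754559]), 'wrist_force': array([-0.42768146,  0.10324387,  1.11779975]), 'torque': array([ 0.00796494, -0.04547735,  0.01109866]), 'opening': 0.9959464254665077}
```

View pics/top0.png

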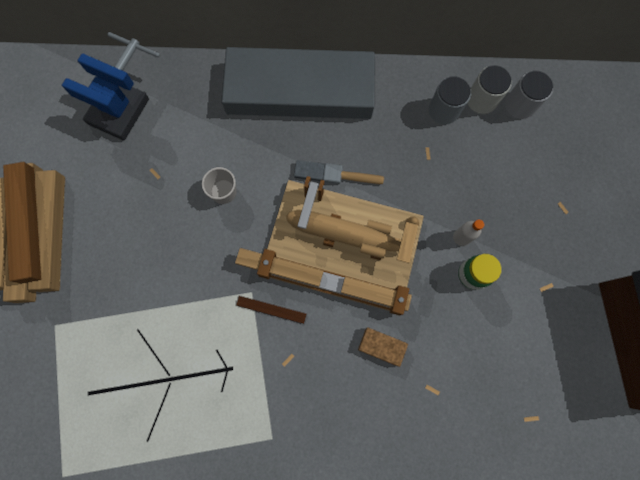

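View pics/side0.png

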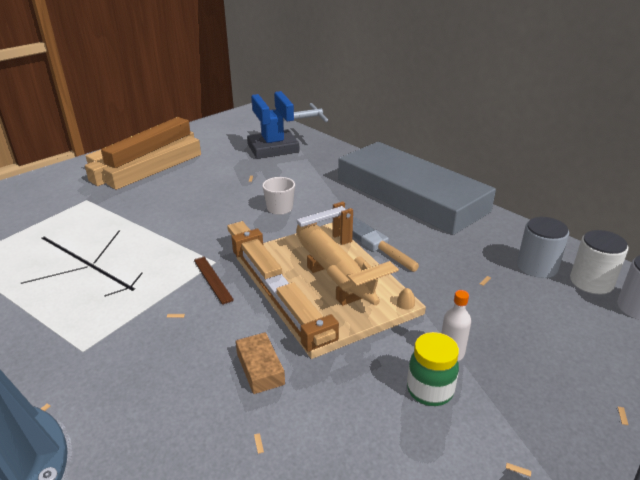

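Top view: the brown guides are at about (266,263) and (401,299). The aluminium in the notch shows at about (332,282), and the strip sticks out to the left. The side view agrees, with the notch at (276,284). Next I'll measure these.

```bash
cat > h.py <<'E'
import numpy as np,cv2
from bench import ctrl
def ray(n,u,v,z):
    i=ctrl.camera_info(n);T=i['T'];d=T[:3,:3]@np.array([(u-i['cx'])/i['fx'],(v-i['cy'])/i['fy'],1])
    return T[:3,3]+d*(z-T[2,3])/d[2]
def proj(n,p):
    i=ctrl.camera_info(n);c=np.linalg.inv(i['T'])@np.r_[p,1];return np.array([i['fx']*c[0]/c[2]+i['cx'],i['fy']*c[1]/c[2]+i['cy']])
E
python3 - <<'E'
from h import *
im=cv2.imread("pics/top0.png");d=np.load("top0.npy")
hsv=cv2.cvtColor(im,cv2.COLOR_BGR2HSV)
def blobs(m,name,z,box,amin=30):
    mm=np.zeros_like(m);x0,y0,x1,y1=box;mm[y0:y1,x0:x1]=m[y0:y1,x0:x1]
    cs,_=cv2.findContours(mm,0,2)
    for c in cs:
        if cv2.contourArea(c)<amin: continue
        r=cv2.minAreaRect(c);b=cv2.boxPoints(r)
        print(name,np.round(r[0],1),np.round(r[1],1),round(r[2],1),'world',np.round(ray("top",*r[0],z),4),[np.round(ray("top",*q,z)[:2],3).tolist() for q in b])
for p in [(266,263),(256,270),(401,299),(395,306),(300,272),(332,282),(360,288)]: print(p,hsv[p[1],p[0]],round(float(d[p[1],p[0]]),4))
blobs(((hsv[...,1]>130)&(hsv[...,2]<140)&(hsv[...,0]<20)).astype(np.uint8)*255,"brown",.056,(230,235,425,320))
blobs(((hsv[...,1]<60)&(hsv[...,2]>120)).astype(np.uint8)*255,"alu",.032,(290,255,380,310))
v,u=np.mgrid[240:320,230:425];
x0=im[170:330,220:440]
cv2.imwrite("pics/c1.png",cv2.resize(x0,None,fx=3.6,fy=3.6,interpolation=cv2.INTER_CUBIC))
E
```

```text
(266, 263) [103  24 125] 0.9947
(256, 270) [60  5 53] 1.0541
(401, 299) [ 99  26 127] 0.982
(395, 306) [ 14 160  94] 0.9824
(300, 272) [ 17 116 128] 1.0055
(332, 282) [103  12 148] 1.0195
(360, 288) [ 17 115 142] 0.9975
brown [271.  309.3] [68.9  9.3] 14.9 world [0.45   0.1353 0.056 ] [[0.456, 0.205], [0.475, 0.202], [0.443, 0.066], [0.426, 0.07]]
brown [332.8 281.8] [151.6  28. ] 15.3 world [0.5098 0.012  0.056 ] [[0.518, 0.17], [0.575, 0.158], [0.502, -0.145], [0.447, -0.129]]
brown [328.4 242.2] [9.7 7. ] 14.0 world [0.5922 0.0232 0.056 ] [[0.587, 0.035], [0.602, 0.031], [0.597, 0.012], [0.583, 0.015]]
alu [331.  281.5] [21.2 15.5] 15.9 world [0.5135 0.015  0.032 ] [[0.503, 0.04], [0.535, 0.032], [0.524, -0.011], [0.492, -0.002]]
```

View pics/c1.png

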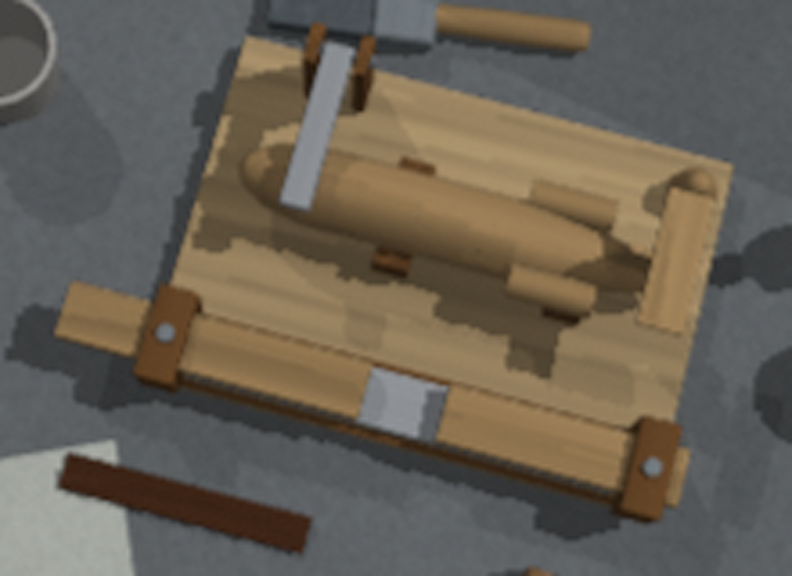

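```bash
python3 - <<'E'
from h import *
f=lambda u,v:(219.5+(u+.5)/3.6,169.5+(v+.5)/3.6)
L=ray("top",*f(165,331),.058);R=ray("top",*f(652,467),.058)
print("bolts",L,R,np.linalg.norm(L-R))
ax=(L-R)[:2]/np.linalg.norm((L-R)[:2]);yaw=np.arctan2(-ax[0]*-1*-1,ax[1]);print("axis(+y)",ax,"yaw",yaw)
mid=(L+R)/2;print("mid",mid)
n=np.array([ax[1],-ax[0]]) # jig +x
for nm,uv,z in [("notchTL",(370,368),.048),("notchBL",(358,418),.048),("notchTR",(447,388),.032),("notchBR",(435,440),.032),("strip back",(290,345),.048),("strip front",(275,405),.048),("stripback r",(540,414),.048),("stripfront r",(520,470),.048)]:
    p=ray("top",*f(*uv),z)[:2]-mid[:2];print(nm,"x,y jig rel mid",np.round([p@n,p@ax],4))
i=ctrl.camera_info("top");d=np.load("top0.npy")
for u,v in [(300,272),(332,282),(360,288),(266,268),(400,306)]:
    D=np.median(d[v-1:v+2,u-1:u+2]);print((u,v),np.round(i['T']@[(u-i['cx'])/i['fx']*D,(v-i['cy'])/i['fy']*D,D,1],4))
E0=np.r_[mid[:2],.048]; s=cv2.imread("pics/side0.png")
for y in(-.131,0,.131,):
    P=np.r_[mid[:2]+ax*y,.048]; print("edge",y,np.round(P,4),"side px",np.round(proj("side",P))); 
    for t in(-.017,.017):
        q=P+np.r_[n*t,0];cv2.circle(s,tuple(int(a) for a in proj("side",q)),1,(0,0,255),-1)
for h in(.143,-.143): cv2.circle(s,tuple(int(a) for a in proj("side",np.r_[mid[:2]+ax*h,.058])),1,(255,0,0),-1)
cv2.imwrite("pics/c2.png",cv2.resize(s[200:380,190:400],None,fx=3.3,fy=3.3))
E
```

```text
bolts [0.54668514 0.15161646 0.058     ] [ 0.47833504 -0.12623631  0.058     ] 0.28613615840850065
axis(+y) [0.23887265 0.9710509 ] yaw -0.24120472783120972
mid [0.51251009 0.01269008 0.058     ]
notchTL x,y jig rel mid [0.0127 0.0248]
notchBL x,y jig rel mid [-0.0169  0.0237]
notchTR x,y jig rel mid [ 0.016  -0.0211]
notchBR x,y jig rel mid [-0.0151 -0.0222]
strip back x,y jig rel mid [0.0131 0.0728]
strip front x,y jig rel mid [-0.0226  0.0714]
stripback r x,y jig rel mid [ 0.0135 -0.0758]
stripfront r x,y jig rel mid [-0.0205 -0.0727]
(300, 272) [0.529  0.0801 0.0481 1.    ]
(332, 282) [0.5126 0.0129 0.032  1.    ]
(360, 288) [ 0.5    -0.0445  0.0469  1.    ]
(266, 268) [0.5336 0.1499 0.0565 1.    ]
(400, 306) [ 0.465  -0.1248  0.0574  1.    ]
edge -0.131 [ 0.4812 -0.1145  0.048 ] side px [316. 323.]
edge 0 [0.5125 0.0127 0.048 ] side px [280. 278.]
edge 0.131 [0.5438 0.1399 0.048 ] side px [250. 241.]
```

View pics/c2.png

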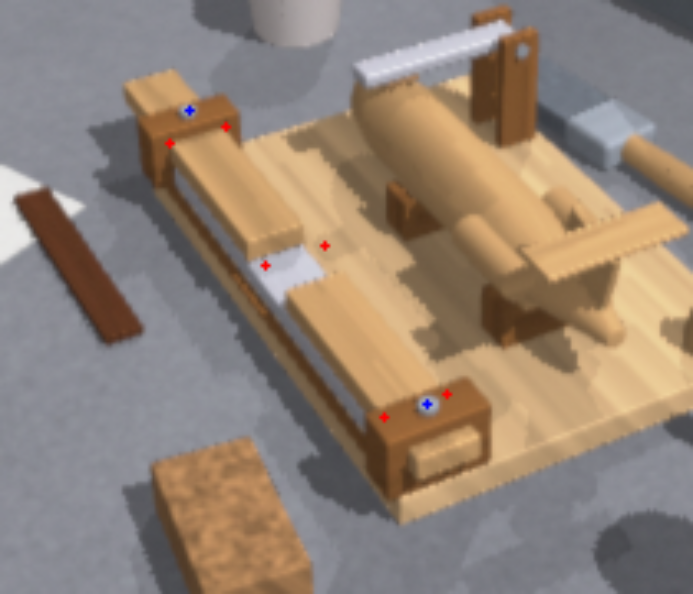

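```bash
cat >> h.py <<'E'
from scipy.spatial.transform import Rotation as Ro
MID=np.array([.51251,.01269]);AX=np.array([.23887,.97105]);N=np.array([AX[1],-AX[0]])
def R(o): w,x,y,z=o['eef_rot'];return Ro.from_quat([x,y,z,w])
def to(tgt,tool_y=None):
    "shift mm in tool axes and rotvec deg from measured pose"
    o=ctrl.get_obs();r=R(o);s=r.inv().apply(np.array(tgt)-o['eef_pos'])*1e3
    rv=None
    if tool_y is not None:
        X=np.array([0,0,-1.]);Y=np.r_[tool_y,0];T=Ro.from_matrix(np.c_[X,Y,np.cross(X,Y)]);rv=np.round((r.inv()*T).as_rotvec(degrees=True),2)
    return np.round(s,2),rv
E
python3 - <<'E'
from h import *
i=ctrl.camera_info("top");d=np.load("top0.npy");v,u=np.mgrid[240:320,230:430];D=d[v,u]
P=np.stack([(u-i['cx'])/i['fx']*D,(v-i['cy'])/i['fy']*D,D,np.ones_like(D)],-1)@i['T'].T
a=(P[...,:2]-MID)@N;b=(P[...,:2]-MID)@AX;z=P[...,2]
for y0 in(-.11,-.08,-.05,.04,.07,.1):
    m=(abs(b-y0)<.012)&(abs(z-.048)<.006)&(abs(a)<.035);print(y0,m.sum(),"x range",np.round(np.percentile(a[m],[1,50,99]),4),"mean z",z[m].mean().round(4))
m=(abs(z-.032)<.005)&(abs(a)<.012)&(abs(b)<.06);print("notch y",np.percentile(b[m],[1,50,99]).round(4))
o=ctrl.get_obs();print(R(o).as_matrix().round(3))
for s in(N,-N,AX,-AX): print(s,to([*(MID+AX*.112+N*-.003),.1],s))
E
```

```text
-0.11 195 x range [-0.0163  0.0002  0.0173] mean z 0.0479
-0.08 194 x range [-0.0163  0.0001  0.0168] mean z 0.0478
-0.05 194 x range [-0.0165 -0.0003  0.0172] mean z 0.0477
0.04 190 x range [-0.0168 -0.0005  0.0169] mean z 0.0478
0.07 189 x range [-0.0167 -0.0005  0.017 ] mean z 0.0479
0.1 191 x range [-0.0169 -0.0006  0.0164] mean z 0.0479
notch y [-0.0202  0.0024  0.0249]
[[-0.001  0.244  0.97 ]
 [-0.001  0.97  -0.244]
 [-1.    -0.002 -0.   ]]
[ 0.97105 -0.23887] (array([ 130.82, -324.84,  490.43]), array([8.968e+01, 5.000e-02, 8.000e-02]))
[-0.97105  0.23887] (array([ 130.82, -324.84,  490.43]), array([-9.032e+01, -8.000e-02,  5.000e-02]))
[0.23887 0.97105] (array([ 130.82, -324.84,  490.43]), array([-0.32, -0.02,  0.09]))
[-0.23887 -0.97105] (array([ 130.82, -324.84,  490.43]), array([1.7968e+02, 1.4000e-01, 3.0000e-02]))
```

Request:
step_arm(
  motion=[
    [0,-32,49,0,0,0,255],
    [0,-65,99,0,0,0,255],
    [0,-97,148,0,0,0,255],
    [0,-130,197,0,0,0,255],
    [0,-162,247,0,0,0,255],
    [0,-194,296,0,0,0,255],
    [0,-227,345,0,0,0,255],
    [0,-259,395,0,0,0,255],
    [0,-292,444,0,0,0,255],
    [0,-323,493,0,0,0,255],
  ],
)

```text
time_s: 1.35
eef_pos: [0.5405, 0.1222, 0.231]
eef_rot: [0.702, 0.087, 0.702, -0.087]
wrist_force: [0.4, 0.2, -0.3]
opening: -0.003
```

Request:
step_arm(
  motion=[
    [40,0,0,0,0,0,255],
    [80,0,0,0,0,0,255],
    [115,0,0,0,0,0,255],
    [135,0,0,0,0,0,255],
    [150,0,0,0,0,0,255],
    [150,0,0,0,0,0,255],
    [150,0,0,0,0,0,255],
  ],
)

```text
time_s: 2.22
eef_pos: [0.5403, 0.124, 0.0822]
eef_rot: [0.702, 0.087, 0.701, -0.087]
wrist_force: [-0.2, -0.9, -0.2]
opening: 0.001
```

```bash
python3 - <<'E'
from h import *
p,d=ctrl.camera("side");cv2.imwrite("pics/s1.png",cv2.resize(p[130:330,170:380,::-1],None,fx=3,fy=3))
o=ctrl.get_obs();e=o['eef_pos'];print(o['time_s'],e,o['wrist_force'],o['opening'],"jig rel",(e[:2]-MID)@N,(e[:2]-MID)@AX,R(o).as_matrix().round(3)[:,:2])
print(to([*(MID+AX*.113),.048],AX))
E
```

```text
2.275 [0.5404974  0.12397539 0.08241262] [-0.28252418 -0.60290171  0.85252767] -0.0018878370818444417 jig rel 0.0005944195927964305 0.11474903032363984 [[ 0.002  0.244]
 [ 0.     0.97 ]
 [-1.     0.   ]]
(array([34.41, -1.77, -0.65]), array([-0.32,  0.11, -0.03]))
```

View pics/s1.png

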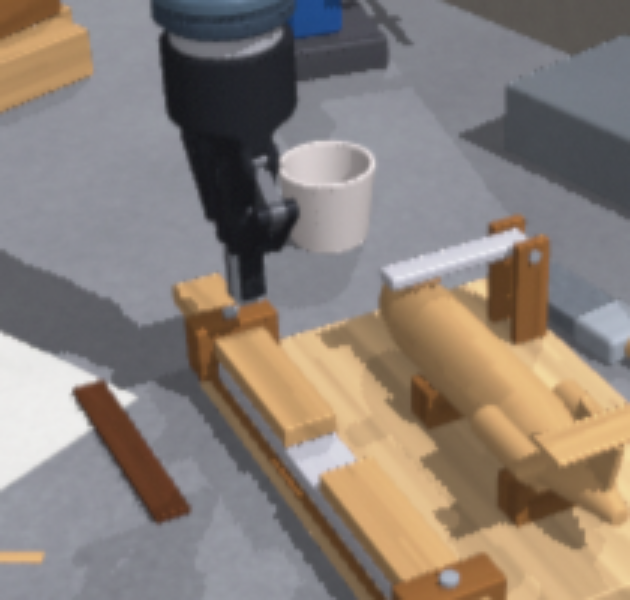

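The shut fingers are above the strip, just inside the left guide (fingertips at about (245,300) in the crop). I'll descend gently.

Request:
step_arm(
  motion=[
    [12,-2,0,0,0,0,255],
    [22,-2,-0.5,0,0,0,255],
    [29,-2,-0.5,0,0,0,255],
    [31,-2,-0.5,0,0,0,255],
    [32,-2,-0.5,0,0,0,255],
    [32,-2,-0.5,0,0,0,255],
  ],
)

```text
time_s: 3.02
eef_pos: [0.5389, 0.1221, 0.0495]
eef_rot: [0.702, 0.087, 0.702, -0.087]
wrist_force: [0.7, -0.4, -0.3]
opening: 0.0
```

Request:
step_arm(
  motion=[
    [0.5,0,0,0,0,0,255],
    [1,0,0,0,0,0,255],
    [1,0,0,0,0,0,255],
  ],
)

```text
time_s: 3.4
eef_pos: [0.5387, 0.1221, 0.0484]
eef_rot: [0.702, 0.087, 0.702, -0.087]
wrist_force: [-0.5, -0.2, 0.5]
opening: 0.005
```

Request:
step_arm(
  motion=[
    [0.3,0,0,0,0,0,255],
    [0.5,0,0,0,0,0,255],
    [0.5,0,0,0,0,0,255],
  ],
)

```text
time_s: 3.78
eef_pos: [0.5387, 0.1221, 0.0481]
eef_rot: [0.702, 0.087, 0.702, -0.087]
wrist_force: [-2.0, -0.0, 3.9]
opening: -0.003
```

Contact at z=48.1 mm with about 4 N. I'll slide right.

Request:
step_arm(
  motion=[
    [0.2,-2,0,0,0,0,255],
    [0.2,-6,0,0,0,0,255],
    [0.2,-11,0,0,0,0,255],
    [0.2,-16,0,0,0,0,255],
    [0.2,-21,0,0,0,0,255],
    [0.2,-26,0,0,0,0,255],
  ],
)

```text
time_s: 4.53
eef_pos: [0.5328, 0.0967, 0.048]
eef_rot: [0.702, 0.087, 0.701, -0.087]
wrist_force: [1.0, 2.8, 4.7]
opening: 0.0
```

Request:
step_arm(
  motion=[
    [0,-5,0,0,0,0,255],
    [0,-10,0,0,0,0,255],
    [0,-15,0,0,0,0,255],
    [0,-20,0,0,0,0,255],
    [0,-25,0,0,0,0,255],
    [0,-30,0,0,0,0,255],
  ],
)

```text
time_s: 5.28
eef_pos: [0.5255, 0.0676, 0.048]
eef_rot: [0.702, 0.087, 0.701, -0.087]
wrist_force: [1.0, 2.9, 5.9]
opening: 0.003
```

Request:
step_arm(
  motion=[
    [0,-5,0,0,0,0,255],
    [0,-10,0,0,0,0,255],
    [0,-15,0,0,0,0,255],
    [0,-20,0,0,0,0,255],
    [0,-25,0,0,0,0,255],
  ],
)

```text
time_s: 5.9
eef_pos: [0.5193, 0.0434, 0.048]
eef_rot: [0.702, 0.087, 0.701, -0.087]
wrist_force: [1.7, 4.0, 6.9]
opening: 0.003
```

```bash
python3 - <<'E'
from h import *
o=ctrl.get_obs();e=o['eef_pos'];print(o['time_s'],e,o['wrist_force'],"jig rel",(e[:2]-MID)@N,(e[:2]-MID)@AX)
E
```

```text
5.9 [0.51930155 0.04343235 0.04804196] [1.72141719 3.95970164 6.87837368] jig rel -0.0007484925204586842 0.03147465679932869
```

Request:
step_arm(
  motion=[
    [0,-5,0,0,0,0,255],
    [0,-10,0,0,0,0,255],
    [0,-15,0,0,0,0,255],
  ],
)

```text
time_s: 6.28
eef_pos: [0.5152, 0.0286, 0.0477]
eef_rot: [0.702, 0.087, 0.702, -0.087]
wrist_force: [0.3, 0.1, -0.1]
opening: -0.002
```

Request:
step_arm(
  motion=[
    [0,-3,0,0,0,0,255],
    [0,-6,0,0,0,0,255],
    [0,-9,0,0,0,0,255],
  ],
)

```text
time_s: 6.65
eef_pos: [0.5125, 0.02, 0.0472]
eef_rot: [0.701, 0.087, 0.702, -0.087]
wrist_force: [0.2, 0.8, 0.1]
opening: -0.001
```

Request:
step_arm(
  motion=[
    [0,-2,0,0,0,0,255],
    [0,-4,0,0,0,0,255],
    [0,-5,0,0,0,0,255],
    [0,-5,0,0,0,0,255],
    [0,-5,0,0,0,0,255],
  ],
)

```text
time_s: 7.28
eef_pos: [0.5118, 0.0155, 0.0476]
eef_rot: [0.702, 0.087, 0.702, -0.087]
wrist_force: [0.1, -0.6, -1.1]
opening: -0.001
```

```bash
python3 - <<'E'
from h import *
p,d=ctrl.camera("side");cv2.imwrite("pics/s2.png",cv2.resize(p[150:350,190:400,::-1],None,fx=3,fy=3))
o=ctrl.get_obs();e=o['eef_pos'];print(o['time_s'],e,o['wrist_force'],"jig rel",(e[:2]-MID)@N,(e[:2]-MID)@AX)
E
```

```text
7.325 [0.51177395 0.01552499 0.0475768 ] [ 0.97408753 -0.13814109  0.03275372] jig rel -0.0013919326211917892 0.0025771009682181243
```

View pics/s2.png

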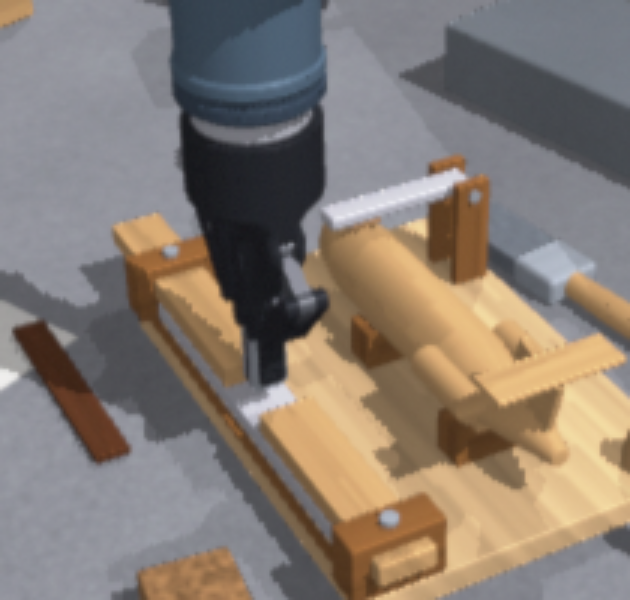

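The wrist force fell from 7 N to about 0 on reaching the notch. The picture shows the tips at (265,385), over the bare catch. I'll descend into it now.

Request:
step_arm(
  motion=[
    [4,0,0,0,0,0,255],
    [8,0,1,0,0,0,255],
    [12,0,1,0,0,0,255],
    [14,0,1,0,0,0,255],
    [14,0,1,0,0,0,255],
  ],
)

```text
time_s: 7.95
eef_pos: [0.5125, 0.0152, 0.0333]
eef_rot: [0.702, 0.087, 0.702, -0.087]
wrist_force: [0.3, 0.3, 0.1]
opening: -0.003
```

Request:
step_arm(
  motion=[
    [1,0,0,0,0,0,255],
    [2,0,0,0,0,0,255],
    [3,0,0,0,0,0,255],
    [4,0,0,0,0,0,255],
    [4,0,0,0,0,0,255],
  ],
)

```text
time_s: 8.57
eef_pos: [0.5129, 0.0152, 0.0297]
eef_rot: [0.702, 0.087, 0.702, -0.087]
wrist_force: [-0.4, 0.3, 4.2]
opening: -0.0
```

Spring force 4.2 N at about 2.4 mm of travel, as expected. I'll keep pressing slowly towards z≈24.

Request:
step_arm(
  motion=[
    [1,0,0,0,0,0,255],
    [2,0,0,0,0,0,255],
    [3,0,0,0,0,0,255],
    [4,0,0,0,0,0,255],
    [4.5,0,0,0,0,0,255],
    [4.5,0,0,0,0,0,255],
  ],
)

```text
time_s: 9.32
eef_pos: [0.5129, 0.0152, 0.0252]
eef_rot: [0.702, 0.087, 0.702, -0.087]
wrist_force: [-2.0, 1.0, 5.6]
opening: -0.002
```

Request:
step_arm(
  motion=[
    [0.3,0,0,0,0,0,255],
    [0.6,0,0,0,0,0,255],
    [0.6,0,0,0,0,0,255],
  ],
)

```text
time_s: 9.7
eef_pos: [0.5129, 0.0152, 0.0247]
eef_rot: [0.702, 0.087, 0.702, -0.087]
wrist_force: [-1.5, 1.2, 6.2]
opening: 0.002
```

Request:
step_arm(
  motion=[
    [0.3,0,0,0,0,0,255],
    [0.6,0,0,0,0,0,255],
    [0.6,0,0,0,0,0,255],
  ],
)

```text
time_s: 10.07
eef_pos: [0.5129, 0.0152, 0.0241]
eef_rot: [0.702, 0.087, 0.702, -0.087]
wrist_force: [-1.8, 0.6, 6.1]
opening: 0.0
```

Request:
step_arm(
  motion=[
    [0.2,0,0,0,0,0,255],
    [0.3,0,0,0,0,0,255],
    [0.3,0,0,0,0,0,255],
  ],
)

```text
time_s: 10.45
eef_pos: [0.5129, 0.0152, 0.024]
eef_rot: [0.702, 0.087, 0.702, -0.087]
wrist_force: [-2.4, 0.8, 7.4]
opening: 0.0
```

Request:
step_arm(
  motion=[
    [0.2,0,0,0,0,0,255],
    [0.3,0,0,0,0,0,255],
    [0.3,0,0,0,0,0,255],
  ],
)

```text
time_s: 10.82
eef_pos: [0.5129, 0.0152, 0.024]
eef_rot: [0.702, 0.087, 0.702, -0.087]
wrist_force: [-4.1, 0.2, 11.3]
opening: 0.004
```

Hard stop found: z holds at 24.0 mm while the force rose to 11 N. I'll check the bar.

```bash
python3 - <<'E'
from h import *
p,d=ctrl.camera("side");cv2.imwrite("pics/s3.png",cv2.resize(p[150:390,190:470,::-1],None,fx=2.5,fy=2.5))
q,_=ctrl.camera("top");a=cv2.imread("pics/top0.png");
df=(cv2.absdiff(a,q[:,:,::-1].copy()).max(2)>40).astype(np.uint8)
print([tuple(cv2.boundingRect(c)) for c in cv2.findContours(df,0,2)[0] if cv2.contourArea(c)>25])
for _ in range(3):
    ctrl.camera("top")
    o=ctrl.get_obs();print(o['time_s'],o['eef_pos'],o['wrist_force'].round(1))
E
```

```text
[(59, 382, 110, 95), (167, 378, 28, 18), (352, 354, 17, 126), (90, 331, 79, 60), (358, 328, 15, 27), (208, 308, 155, 172), (272, 306, 19, 13), (289, 300, 7, 10), (138, 295, 117, 81), (240, 293, 12, 5), (273, 231, 12, 9), (276, 210, 110, 102), (282, 206, 11, 11), (299, 187, 10, 26)]
10.975 [0.51292946 0.01519767 0.02401702] [-4.   0.3 11.4]
11.025 [0.51290974 0.01520516 0.02399655] [-4.3 -0.  12.2]
11.075 [0.51292296 0.01518209 0.02401275] [-4.4  0.6 11.7]
```

View pics/s3.png

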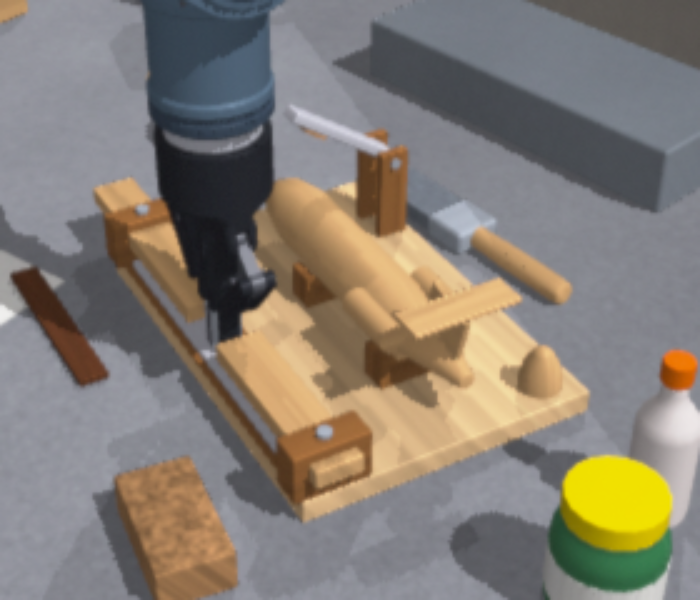

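The bar is tilted up (free end at (292,112), hinge at (395,155)). The aeroplane, cone, block, lath and jar have not moved, and the hold is steady. I'm handing in.

```bash
python3 -c "
from bench import ctrl
print(ctrl.hand_in())"
```

```text
the job is handed in; nothing more can be done
None
```

The catch is pressed fully down and held there, and the hold-down bar is raised. I handed the job in at about 11 s.

- **Touch and slide:** The shut fingertips touched the strip's top beside the left guide at z = 48 mm with about 4 N. They ran right at 5–7 N until the force fell to zero over the notch, whose middle is about 2 mm left of edge_mid.
- **Pressing the catch:** I pressed slowly into the notch. The spring force rose from 4 to 7 N, and the tip stopped at z = 24.0 mm, which is the full 8 mm of travel. The vertical force against the stop is about 12 N and steady.
- **Last checks:** The side view shows the bar tilted up; I did not measure its angle. The aeroplane, nose cone, sanding block, lath and jar look unmoved. The top-view comparison with the first picture showed changes only around the arm and its shadow and at the raised bar. The arm hides part of that view, and the cup was out of the last side crop. No check failed or disagreed.

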